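Lock the cam-arm cap of the green slip pot

ROBOT

A 6-joint arm with a two-finger parallel gripper is mounted at the origin on a cart in front of the work surface, level with it; the furniture and walls round the work are solid. World frame = base frame: x ahead of the robot, y to its left, z up, the work surface at z = 0. Lengths are in mm, angles in rad, forces in N, time in s.
With the tool pointing down it reaches from about 275 to 750 mm from the base axis. Payload 10.2 kg.
Tool frame: the origin (TCP) lies between the finger pads; the fingertips stand 17 mm ahead of it and the grasp point (between the pads) lies 2 mm behind it (tips_ahead is the distance from the TCP to the fingertips, in mm); z points along the fingers, y is the line along which they close (so a half turn about z gives the same grasp; the last joint's range is limited). The gripper opens to 85 mm and grips with 20 to 120 N. Pads are 22 mm wide; open, the fingers measure 114 mm over their backs; the gripper's body (76 mm by 85 mm) begins 54 mm behind the grasp point. The pads swing forward as they close: fully open they stand 13 mm farther back than shut.
Start: joints at [1.114, 0.313, 1.498, -0, 1.331, -0.223], TCP at [121.642, 510.719, 226.594] pointing down, gripper open.
Joint ranges: [-2.94, 2.94], [-0.97, 2.17], [0.19, 2.56], [-1.23, 4.37], [0.02, 3.11], [-2.88, 2.88]. Speed limits (rad/s): [2.39, 2.39, 3.01, 3.14, 3.14, 3.14].

INTERFACE

Orientations are given as a unit quaternion [w, x, y, z].
In Python, from rig import sense, capture, finish_job, boxes_of, tips_ahead gives the robot as it stands.
- The arm moves only by the tool drive_tool, never from a script. Its argument "commands" is text: rows parted by semicolons, each of 7 numbers parted by spaces: the shift along the world's x, y, z in units of 0.1 m (1.0 is 0.1 m), then the turn, a rotation vector about the world's x, y, z in units of pi/4 rad (1.0 is pi/4 rad), then the opening in per cent of the stroke, from 0 (shut) to 100 (fully open). A call has 1 to 20 rows; each row shifts and turns the commanded pose from where the row before left it; what a row does not reach is not made up. A row lasts 1/12 s, in which the tool goes at most 41.7 mm and 7.16 degrees, less where a joint would pass 70% of its speed; a pose out of reach is approached as far as the arm can. A call with a number of a shift or a turn outside -1 to 1 is refused whole. A call with a gripper value outside its range is refused whole. The fingers move at their own pace and stop on an object; "force" is the grip in N (left out, the last holds). Time passes only in rows, so rows that do not move let the fingers close. It gives the time, the measured TCP pose, the force, the opening and the grip force at its end, in the units of the state.
- sense(): the state, without advancing time (a new reading comes with each control period).
- capture(name): name is "scene" or "side" or "wrist"; returns a dict with "pixels" (480x640x3 uint8, blue, green, red), "fov_y" (degrees; the focal length in pixels is half the picture's height over the tangent of half this angle, whatever the lens; pixels are square), "cx", "cy" (the principal point, pixels), "position" and "attitude" of the camera in the world; the wrist camera has in their place "tool_from_camera" (4x4, takes a point from camera to tool coordinates, whose origin is the TCP and whose axes are the flange's). Camera axes: x right, y down, z forward; pixel columns grow to the right and rows downward; lengths in mm; the calibration is good to about 2 mm. A picture is of the moment at which its call begins: read the wrist's pose just before it. There is no depth.
- finish_job(): hands the job in; it is judged then, once.
Trained networks look in a picture, given as the dict that the camera call returned (one of the last four; its "shot" number tells which), for a name from the list of things; names that differ only in an ending like _2 or _b are one class to them, and where a whole thing is asked for, a point or a joint stands for the part that bears it (a point fixed in the world has none). Each returns a list of dicts, best first, with "confidence" (0 to 1); they miss things now and then, are a little off and sometimes report something else, mostly with a low value. They report only what shows in the picture. A call takes as long as a camera call. They do not tell look-alikes from the thing itself.
- boxes_of(picture, name): "position" ([column, row] in pixels, amid what is visible of it).
The state is a dict: "time_s": time; "joints": joint angles; "dq": joint speeds; "tau": joint torques, N m; "eef_pos": TCP position; "ee_rot": TCP orientation; "force": force on the tool from outside, world axes, zero at the start; "wrist_torque": the same for the moment, N m; "grip_width": opening from 0.0 (shut) to 1.0 (fully open); "grip_force": force on a finger pad.
Only numpy, scipy, OpenCV 4.12 (cv2) and the standard library are available. Lean on these libraries where they do the work, as an engineer would, in place of code of your own. Each camera call takes 0.05 s, during which the arm holds its last target. There are 200 camera calls.

TASK

The green casting-slip pot is filled, and its grooved filler neck already carries the metal cap with both brass cam arms still raised. Swing the cap's two arms down together until both lie fully home along the sides of the neck, so that the cap is locked on squarely, then let go. The blue pot still has to be filled, so do not touch its cap.

Things in the scene. Friction and masses are not known exactly. Their poses are not given: they have to be found in the camera images.
- green_cap_mid (a point): Centre, at arm-pivot height (130 mm over the table), of the loose aluminium cap (41 mm across, about 0.32 kg) seated on the fixed green pot's 30 mm neck. Cap top 28 mm above it, lower rim 10 mm below. z up; y runs through both pivots, 24 mm either side (ears reach 28 mm). The pot's shoulder (96 mm across) lies 66 mm or more lower: room to straddle the cap with open fingers.
- green_arm_left (a joint): Angle (rad) of the brass arm on the cap's +y side: 0 raised outward, 35 degrees above level; 0.61 level; 2.18 fully home, hanging straight down (end stop). Starts 0 to 0.3. The arm is 12 mm wide and reaches 49 mm from its pivot, then a thin wire ring (look only). It swings in the vertical plane through the cap's y axis and stays where it is left (friction 0.025 N m, no spring).
- green_arm_right (a joint): The same for the like arm on the -y side: 0 raised, 2.18 home. Pressed down from above 35 to 50 mm from the cap's centre, the arms turn over outward and then down; two fingers can press both at once. Home, they measure 62 mm over their outer faces, so a gripper straddling the cap can squeeze the last part shut about 40 mm below the pivots.
- blue_cap: The same kind of cap, arms raised, on the like blue pot: leave it alone. Origin at the centre of its lower rim, 120 mm above the table; y axis through its pivots, as on the green cap.
Mind the look-alikes: they are no part of the job. Leave any orange look-alike of the part that bears green_cap_mid alone.

How it is judged:
By the outcome, as a careful person would: the job done as asked, in the order asked, and still so for the second after the job is handed in, with the robot touching nothing.
It also fails if it takes over 32 s, if anything falls off the work surface, if the arm or the gripper's body presses on something with over 40 N, if the wrist force passes 120 N, or if a joint passes its speed limit or range.

## Working session

There is one attempt and no reset: what is moved stays moved. The work goes in short steps, Python scripts to look and compute and a tool call to move; the robot and the scene stay as the last step left them, time stands still between calls to the robot, and variables do not carry over. Pictures are saved under pics/ and viewed, at most 10 in all, crops included, and the job is handed in when it is done.

Besides the shell and the picture viewer there is one more tool, called after "Emit:" as name(argument=value, ...) on one line, values as JSON. drive_tool: Moves the arm, as the interface text tells. Shifts and turns lie within -1 to 1; 1 stands for 0.1 m of shift or pi/4 rad of turn. Its arguments: {"type":"object","properties":{"commands":{"type":"string"},"force":{"type":"number"}},"required":["commands"]}

```bash
mkdir -p pics; cat > h.py <<'E'
import numpy as np, cv2
from scipy.spatial.transform import Rotation as R
from rig import *
def rot(a):
    a=np.array(a,float)
    return a if a.shape==(3,3) else R.from_quat(a,scalar_first=True).as_matrix()
def cam(p,s=None):
    f=p["pixels"].shape[0]/2/np.tan(np.radians(p["fov_y"])/2)
    if "position" in p: return f,rot(p["attitude"]),np.array(p["position"])
    T=np.array(p["tool_from_camera"]);Rt=rot(s["ee_rot"])
    return f,Rt@T[:3,:3],np.array(s["eef_pos"])+Rt@T[:3,3]
def ray(p,uv,s=None):
    f,A,o=cam(p,s);d=A@np.array([(uv[0]-p["cx"])/f,(uv[1]-p["cy"])/f,1]);return o,d/np.linalg.norm(d)
def atz(p,uv,z,s=None):
    o,d=ray(p,uv,s);return o+d*(z-o[2])/d[2]
def proj(p,X,s=None):
    f,A,o=cam(p,s);c=A.T@(np.array(X)-o);return np.array([p["cx"]+f*c[0]/c[2],p["cy"]+f*c[1]/c[2]])
E
python3 - <<'E'
from h import *
s=sense();print(s)
ims=[]
for n in ["scene","side","wrist"]:
    p=capture(n);cv2.imwrite(f"pics/{n}0.png",p["pixels"]);print(n,p["fov_y"],p.get("position"))
    for t in ["green_cap_mid","green_arm_left","blue_cap"]:
        for b in boxes_of(p,t): print(n,t,np.round(b["position"]),round(b["confidence"],2),np.round(atz(p,b["position"],130,s)))
E
```

```text
{'time_s': 0.0, 'joints': array([ 1.11361283e+00,  3.13495125e-01,  1.49846548e+00, -1.05322324e-05,
        1.33104301e+00, -2.23392916e-01]), 'dq': array([ 0.00083855,  0.00085146,  0.00064388, -0.00084813, -0.00032211,
       -0.00013827]), 'tau': array([ 7.84872955e-04, -4.12263358e+01, -2.59742957e+01, -1.60155100e-04,
        4.11458328e-03,  8.95432686e-05]), 'eef_pos': array([121.50721012, 510.45340493, 226.00131849]), 'ee_rot': array([-2.30640318e-04,  1.16627979e-01,  9.93175421e-01, -6.66737991e-04]), 'force': array([-0.53004353, -0.8243788 , -0.28619664]), 'wrist_torque': array([ 0.04144458,  0.00106287, -0.051204  ]), 'grip_force': 0.0, 'grip_width': 1.0037167829534208}
scene 51.713894260725894 [  39.20084029 -575.91518928  441.62273122]
scene green_cap_mid [368. 276.] 0.85 [ 479. -194.  130.]
scene green_cap_mid [393. 276.] 0.65 [ 501. -218.  130.]
scene green_arm_left [379. 250.] 0.64 [ 550. -152.  130.]
scene green_arm_left [362. 263.] 0.51 [ 501. -163.  130.]
scene blue_cap [270. 191.] 0.88 [600. 176. 130.]
side 51.80979544008155 [262.51009905 695.2050751  462.27616997]
side green_cap_mid [402. 204.] 0.8 [ 496. -259.  130.]
side green_cap_mid [301. 274.] 0.59 [543. 117. 130.]
side green_arm_left [378. 205.] 0.63 [ 537. -224.  130.]
side green_arm_left [287. 277.] 0.58 [557. 137. 130.]
side blue_cap [253. 272.] 0.81 [609. 143. 130.]
wrist 66.50540447883185 None
```

View pics/scene0.png

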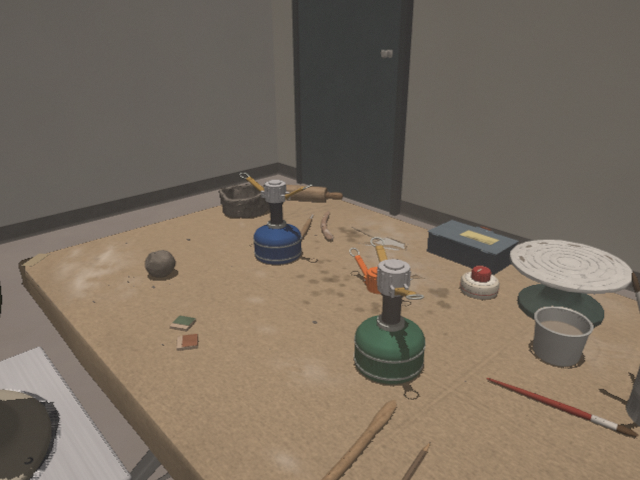

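View pics/side0.png

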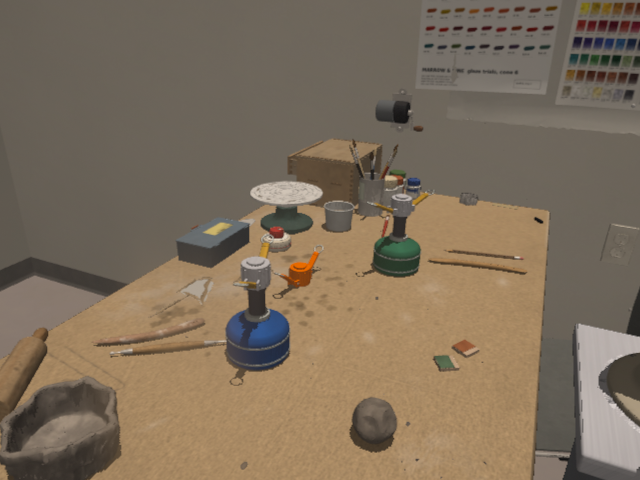

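View pics/wrist0.png

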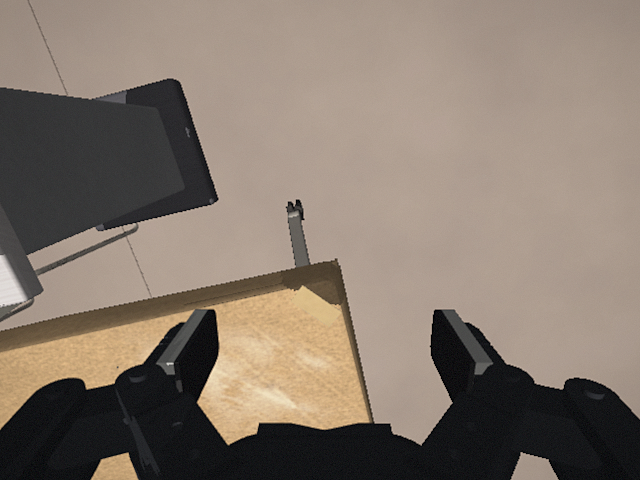

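The scene picture shows the green pot's cap at (394,277), the blue pot's cap at (275,191), and an orange look-alike at (372,277) on the table. In the side view they are at (402,205), (256,272) and (300,273). Green fits: it is the cap on the green pot's neck. I'll confirm it in an enlarged crop and triangulate.

```bash
python3 - <<'E'
from h import *
P={n:capture(n) for n in ["scene","side"]}
def tri(a,b):
    (o1,d1),(o2,d2)=ray(P["scene"],a),ray(P["side"],b)
    t=np.linalg.lstsq(np.c_[d1,-d2],o2-o1,rcond=None)[0]
    x,y=o1+t[0]*d1,o2+t[1]*d2;return np.round((x+y)/2,1),np.round(np.linalg.norm(x-y),1)
print("green",tri((394,277),(401.5,205.5)),"blue",tri((275,191),(256.5,272.5)))
out=[]
for n,(u,v) in {"scene":(394,285),"side":(402,212)}.items():
    c=P[n]["pixels"][v-60:v+60,u-40:u+40];out.append(cv2.resize(c,None,fx=5,fy=5,interpolation=cv2.INTER_CUBIC))
cv2.imwrite("pics/crop1.png",np.hstack(out))
E
```

```text
green (array([ 489.6, -227.8,  136.7]), np.float64(0.9)) blue (array([596.1, 154.5, 136.6]), np.float64(0.4))
```

View pics/crop1.png

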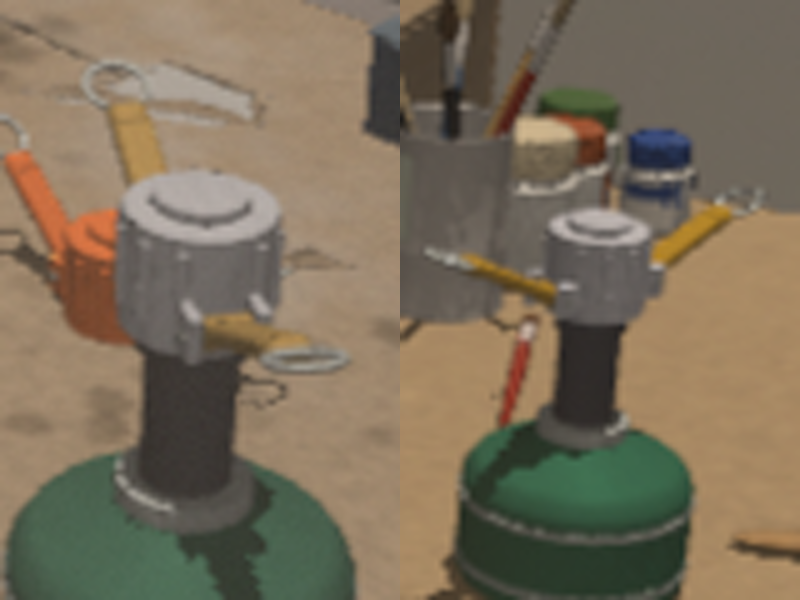

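Confirmed: silver cap on the green pot's neck, with arm tips in the scene view at about (378,246) and (414,293), and in the side view at (376,204) and (428,194). Next I fit pose and yaw.

```bash
python3 - <<'E'
from h import *
from scipy.optimize import least_squares
P={n:capture(n) for n in ["scene","side"]}
obs=[("scene",0,(378.4,245.6)),("side",0,(376,204.4)),("scene",1,(414,292.6)),("side",1,(427.6,194.4)),("scene",2,(394,266.4)),("side",2,(402,197.2)),("scene",3,(394,277)),("side",3,(401.5,205.5))]
def pts(v):
    x,y,w,a,b=v;e=np.array([-np.sin(w),np.cos(w),0]);c=np.array([x,y,130.])
    k=np.radians(35)
    f=lambda s,q:c+s*e*(24+49*np.cos(k-q))+[0,0,49*np.sin(k-q)]
    return [f(1,a),f(-1,b),c+[0,0,28],c+[0,0,9]]
r=least_squares(lambda v:np.concatenate([proj(P[n],pts(v)[i])-uv for n,i,uv in obs]),[490,-228,0.,.1,.1])
print(r.x,np.round(r.fun,1)); print(np.round(pts(r.x)))
s=sense();print("tool yaw",R.from_quat(s["ee_rot"],scalar_first=True).as_matrix().round(3))
print(tips_ahead() if callable(tips_ahead) else tips_ahead)
E
```

```text
[ 4.88325363e+02 -2.28506545e+02 -5.55314677e-01  1.66166773e-01
  1.39259961e-01] [-0.1  0.3  0.3 -0.2 -0.5  0.9 -0.3 -1.8  0.5 -3.4  1.1 -2.  -0.3 -0.7
  0.7 -1.3]
[[ 524. -171.  151.]
 [ 453. -286.  152.]
 [ 488. -229.  158.]
 [ 488. -229.  139.]]
tool yaw [[-0.973  0.232 -0.   ]
 [ 0.232  0.973 -0.   ]
 [ 0.    -0.    -1.   ]]
17.0
```

Emit:
drive_tool(commands="0.18 -0.36 0.02 0 0 -0.02 100;0.18 -0.36 0.02 0 0 -0.02 100;0.18 -0.36 0.02 0 0 -0.02 100;0.18 -0.36 0.02 0 0 -0.02 100;0.18 -0.36 0.02 0 0 -0.02 100;0.18 -0.36 0.02 0 0 -0.02 100;0.18 -0.36 0.02 0 0 -0.02 100;0.18 -0.36 0.02 0 0 -0.02 100;0.18 -0.36 0.02 0 0 -0.02 100;0.18 -0.36 0.02 0 0 -0.02 100;0.18 -0.36 0.02 0 0 -0.02 100;0.18 -0.36 0.02 0 0 -0.02 100;0.18 -0.36 0.02 0 0 -0.02 100;0.18 -0.36 0.02 0 0 -0.02 100;0.18 -0.36 0.02 0 0 -0.02 100;0.18 -0.36 0.02 0 0 -0.02 100;0.18 -0.36 0.02 0 0 -0.02 100;0.18 -0.36 0.02 0 0 -0.02 100;0.18 -0.36 0 0 0 -0.02 100;0 0 0 0 0 0 100", force=20)

```text
time_s: 2.47
eef_pos: [465.1, -178.5, 261.4]
ee_rot: [-0.0, 0.265, 0.964, -0.0]
force: [-0.1, 0.4, -0.8]
grip_width: 0.998
grip_force: 0.0
```

```bash
python3 - <<'E'
from h import *
s=sense();M=rot(s["ee_rot"]);print(s["time_s"],s["eef_pos"],M.round(3),s["joints"])
p=capture("wrist");X=p["pixels"].copy()
for t in ["green_cap_mid","green_arm_left"]:
    for b in boxes_of(p,t): print(t,b["position"],b["confidence"],atz(p,b["position"],150,s))
c=np.array([488.3,-228.5,130]);e=np.array([.527,.85,0])
for q in [c+[0,0,28],c+73*e*.97+[0,0,22],c-73*e*.97+[0,0,22]]:
    u=proj(p,q,s);print(u);cv2.drawMarker(X,tuple(int(i) for i in u),(0,0,255),0,12)
cv2.imwrite("pics/w1.png",X)
E
```

```text
2.4667 [ 465.13451547 -178.51194727  261.40712252] [[-0.859  0.512 -0.001]
 [ 0.512  0.859 -0.001]
 [ 0.    -0.001 -1.   ]] [-6.01566345e-01  2.29427352e-01  1.51553733e+00 -9.31447256e-04
  1.39676742e+00 -1.63491068e+00]
green_cap_mid [288.3, 289.3] 0.94 [ 485.85933022 -223.29395385  150.        ]
green_cap_mid [482.1, 283.7] 0.79 [557.7115768  -93.34071662 150.        ]
green_cap_mid [223.4, 289.5] 0.38 [ 460.46318871 -266.32534223  150.        ]
green_arm_left [524.7, 276.4] 0.82 [568.68613317 -63.11714646 150.        ]
green_arm_left [355.1, 291.5] 0.63 [ 513.73863729 -180.0308104   150.        ]
[283.19296171 299.53300979]
[376.17149955 297.62359071]
[191.71071489 294.51245874]
```

View pics/w1.png

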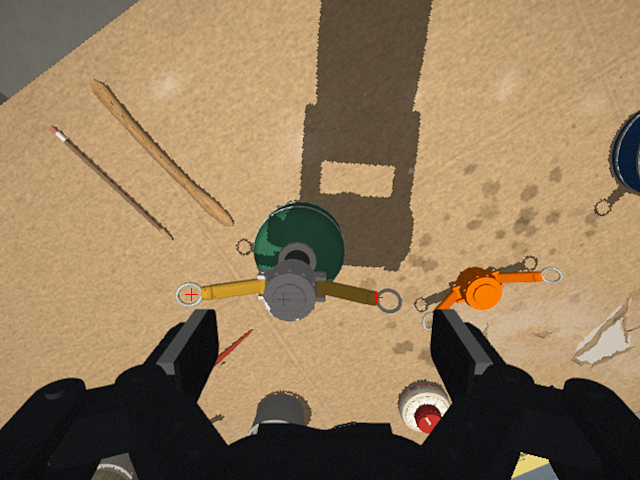

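The wrist view shows the green cap's top centred at about (290,298), brass arm ends at (203,292) and (375,296), and the orange part off at (483,290). I refine the pose from this.

```bash
python3 - <<'E'
from h import *
s=sense();p=capture("wrist")
c=atz(p,(290,298),158,s);a=atz(p,(203,292.5),151,s);b=atz(p,(375,297),151,s)
d=b-a;print(c,a,b,np.linalg.norm(d),(a+b)/2,np.degrees(np.arctan2(d[1],d[0])))
M=rot(s["ee_rot"]);print(np.degrees(np.arctan2(M[1,1],M[0,1])),s["eef_pos"])
# gray circle of the cap top
g=cv2.cvtColor(p["pixels"],cv2.COLOR_BGR2HSV)[250:340,240:340];m=((g[...,1]<40)).astype(np.uint8)
n,l,st,ce=cv2.connectedComponentsWithStats(m);k=1+st[1:,4].argmax();print(st[k],ce[k]+[240,250])
cv2.imwrite("pics/w2.png",cv2.resize(p["pixels"][235:345,190:390],None,fx=4,fy=4,interpolation=2))
E
```

```text
[ 488.65774465 -217.96156652  158.        ] [ 453.20596995 -275.62875626  151.        ] [ 523.87361167 -163.13258421  151.        ] 132.85068426895162 [ 488.53979081 -219.38067024  151.        ] 57.8638577351938
59.492070694954 [ 463.41687385 -173.03133362  262.32416308]
[  12    0   69   76 3474] [287.06735751 287.99971215]
```

View pics/w2.png

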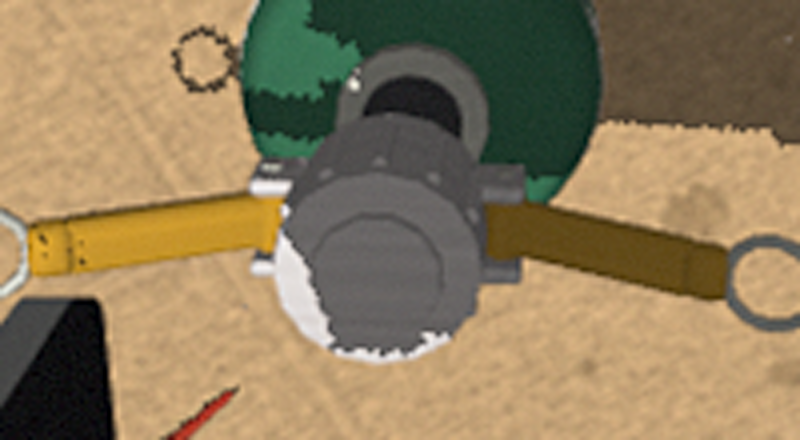

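Cap top centre is now at (284.5,301.8) and the arm ends at (197.5,297.5) and (372,303). The earlier frame was taken before the arm settled.

```bash
python3 - <<'E'
from h import *
s=sense();p=capture("wrist")
print(s["eef_pos"],s["dq"].round(4))
c=atz(p,(284.5,301.8),159,s);a=atz(p,(197.5,297.5),151,s);b=atz(p,(372,303),151,s)
d=b-a;print(c,a,b,np.linalg.norm(d),(a+b)/2,np.degrees(np.arctan2(d[1],d[0])))
M=rot(s["ee_rot"]);print(np.degrees(np.arctan2(M[1,1],M[0,1])),M[:,2])
E
```

```text
[ 463.34404615 -172.49883609  262.64688192] [ 0.0122 -0.016   0.0068 -0.0022 -0.0018 -0.0009]
[ 489.00310246 -222.48124893  159.        ] [ 454.62828562 -281.52945513  151.        ] [ 527.36288837 -167.06446318  151.        ] 135.61916095739485 [ 490.995587   -224.29695916  151.        ] 57.56685828206618
59.53922291633953 [-1.55012231e-04  2.89490262e-04 -9.99999946e-01]
```

Emit:
drive_tool(commands="0.13 -0.26 -0.1 0 0 -0.02 100;0.13 -0.26 -0.2 0 0 -0.015 100;0 0 -0.2 0 0 0 100;0 0 0 0 0 0 100;0 0 0 0 0 0 100;0 0 0 0 0 0 100")

```text
time_s: 3.22
eef_pos: [489.9, -224.5, 214.3]
ee_rot: [0.001, 0.276, 0.961, -0.0]
force: [0.2, -0.7, 0.4]
grip_width: 0.999
grip_force: 0.0
```

```bash
python3 - <<'E'
from h import *
capture("side");capture("side")
s=sense();p=capture("wrist");print(s["eef_pos"],s["dq"].round(3)[:3])
X=p["pixels"]
for q in [(489.5,-225,158),(488.3,-228.5,158),(490,-222,158)]:print(proj(p,q,s))
for y in (30.,-30):
  M=rot(s["ee_rot"]);print(proj(p,s["eef_pos"]+M@[0,y*42.5/30,17],s))
cv2.imwrite("pics/w3.png",X)
E
```

```text
[ 489.98572569 -224.76131995  214.34809272] [-0.004  0.007  0.002]
[323.70161996 264.2738725 ]
[317.62309004 265.59522806]
[328.45236505 262.42769012]
[411.24910224 293.37765094]
[237.75621532 293.32184394]
```

View pics/w3.png

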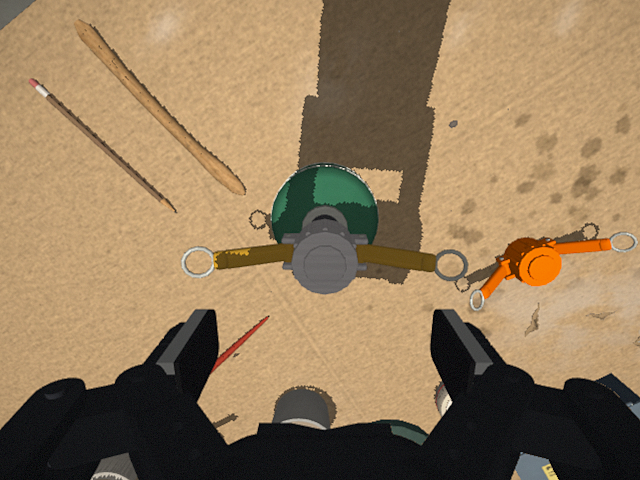

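Emit:
drive_tool(commands="0 0 -0.2 0 0 0 100;0 0 -0.2 0 0 0 100;0 0 -0.1 0 0 0 100;0 0 -0.06 0 0 0 100;0 0 -0.06 0 0 0 100;0 0 -0.06 0 0 0 100;0 0 -0.06 0 0 0 100;0 0 -0.06 0 0 0 100;0 0 0 0 0 0 100;0 0 0 0 0 0 100")

```text
time_s: 4.2
eef_pos: [489.7, -225.3, 132.5]
ee_rot: [-0.0, 0.276, 0.961, 0.0]
force: [0.6, 0.1, 0.9]
grip_width: 1.0
grip_force: 0.0
```

```bash
python3 - <<'E'
from h import *
P=[capture(n)["pixels"] for n in ["scene","side"]];s=sense();print(s["eef_pos"],s["force"],s["wrist_torque"])
cv2.imwrite("pics/d1.png",np.hstack([cv2.resize(c[v-60:v+60,u-40:u+40],None,fx=5,fy=5,interpolation=2) for c,(u,v) in zip(P,[(394,265),(402,205)])]))
E
```

```text
[ 489.81433876 -225.41238243  132.93782178] [0.06222362 0.0834665  0.30969838] [-0.03247744 -0.02452125  0.05006941]
```

View pics/d1.png

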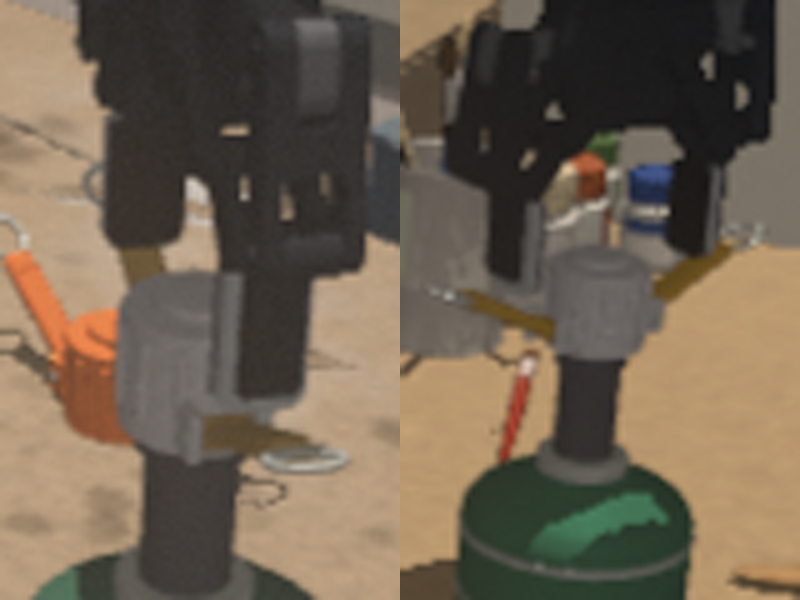

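The fingertips stand just above both arms; palm clearance is about 45 mm over the cap top. I keep pressing down.

Emit:
drive_tool(commands="0 0 -0.05 0 0 0 100;0 0 -0.05 0 0 0 100;0 0 -0.05 0 0 0 100;0 0 -0.04 0 0 0 100;0 0 -0.04 0 0 0 100;0 0 0 0 0 0 100;0 0 0 0 0 0 100")

```text
time_s: 4.88
eef_pos: [489.4, -225.1, 109.2]
ee_rot: [-0.0, 0.276, 0.961, 0.0]
force: [0.2, -1.0, 0.2]
grip_width: 0.998
grip_force: 0.0
```

```bash
python3 - <<'E'
from h import *
P=[capture(n)["pixels"] for n in ["scene","side"]];s=sense();print(s["eef_pos"],s["force"],s["wrist_torque"])
cv2.imwrite("pics/d2.png",np.hstack([cv2.resize(c[v-60:v+60,u-40:u+40],None,fx=5,fy=5,interpolation=2) for c,(u,v) in zip(P,[(394,285),(402,205)])]))
E
```

```text
[ 489.54747608 -225.22195029  109.48558262] [-0.93573909 -0.7374589   0.47904796] [ 0.07080913 -0.01049147 -0.01718241]
```

View pics/d2.png

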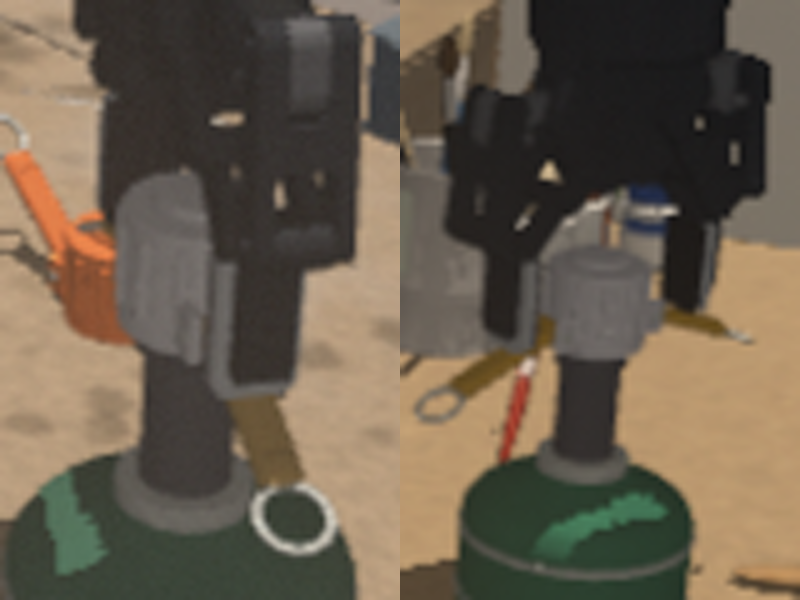

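Both arms are now below level, and the palm clears the cap by about 20 mm. I go slightly lower, then close gently.

Emit:
drive_tool(commands="0 0 -0.03 0 0 0 100;0 0 -0.03 0 0 0 95;0 0 0 0 0 0 90;0 0 0 0 0 0 85;0 0 0 0 0 0 80;0 0 0 0 0 0 76;0 0 0 0 0 0 72;0 0 0 0 0 0 68;0 0 0 0 0 0 64;0 0 0 0 0 0 60;0 0 0 0 0 0 60;0 0 0 0 0 0 60", force=20)

```text
time_s: 5.98
eef_pos: [489.7, -225.1, 103.8]
ee_rot: [0.0, 0.276, 0.961, 0.0]
force: [-0.6, 3.0, 2.3]
grip_width: 0.655
grip_force: 21.9
```

```bash
python3 - <<'E'
from h import *
P=[capture(n)["pixels"] for n in ["scene","side"]];s=sense();print(s["eef_pos"],s["force"],s["wrist_torque"],s["grip_width"],s["grip_force"])
cv2.imwrite("pics/d3.png",np.hstack([cv2.resize(c[v-60:v+60,u-40:u+40],None,fx=5,fy=5,interpolation=2) for c,(u,v) in zip(P,[(394,285),(402,215)])]))
E
```

```text
[ 489.75267228 -225.11323033  103.78640063] [-0.68149328  4.08932592  4.69200157] [ 0.56516849 -0.04358924 -0.01072007] 0.6561223771912069 21.977615850046277
```

View pics/d3.png

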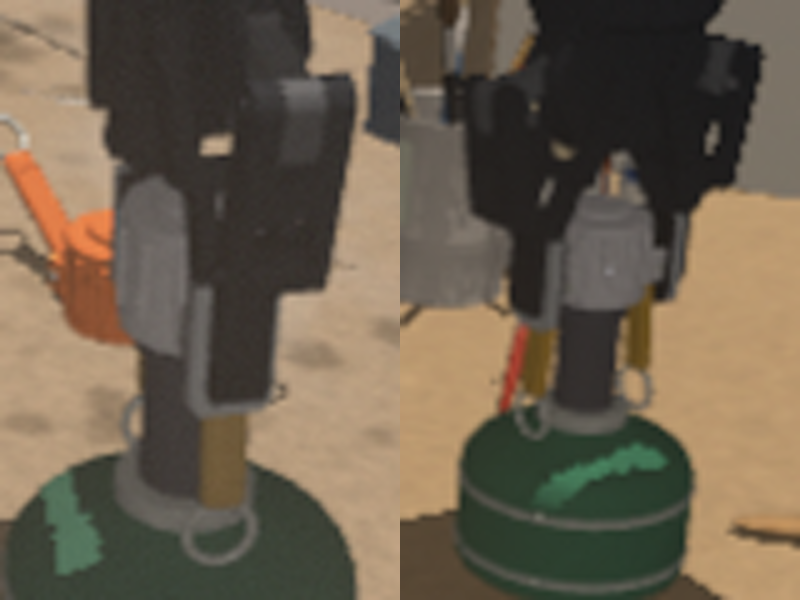

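Both arms hang almost straight down with the pads squeezing high near the pivots. I'll open a little, go lower and squeeze further down to reach the stops.

Emit:
drive_tool(commands="0 0 0 0 0 0 78;0 0 0 0 0 0 78;0 0 -0.03 0 0 0 78;0 0 -0.03 0 0 0 78;0 0 -0.03 0 0 0 78;0 0 0 0 0 0 78")

```text
time_s: 6.58
eef_pos: [489.3, -225.1, 93.7]
ee_rot: [-0.001, 0.276, 0.961, 0.0]
force: [0.1, -0.4, 0.4]
grip_width: 0.779
grip_force: 0.0
```

```bash
python3 - <<'E'
from h import *
P=[capture(n)["pixels"] for n in ["scene","side"]];s=sense();print(s["eef_pos"],s["force"],s["wrist_torque"],s["grip_width"],s["grip_force"])
cv2.imwrite("pics/d4.png",np.hstack([cv2.resize(c[v-60:v+60,u-40:u+40],None,fx=5,fy=5,interpolation=2) for c,(u,v) in zip(P,[(394,285),(402,215)])]))
E
```

```text
[ 489.57951172 -225.27318226   94.37664064] [-0.71979423 -0.39850784 -0.54011131] [-0.01301955  0.06436251 -0.0353753 ] 0.7774626257925391 0.0
```

Emit:
drive_tool(commands="0 0 0 0 0 0 72;0 0 0 0 0 0 68;0 0 0 0 0 0 64;0 0 0 0 0 0 60;0 0 0 0 0 0 55;0 0 0 0 0 0 55;0 0 0 0 0 0 55;0 0 0 0 0 0 55", force=20)

```text
time_s: 7.35
eef_pos: [489.9, -225.3, 95.0]
ee_rot: [0.0, 0.276, 0.961, -0.0]
force: [-1.0, 2.2, 6.2]
grip_width: 0.667
grip_force: 21.4
```

Emit:
drive_tool(commands="0 0 0 0 0 0 75;0 0 0 0 0 0 90;0 0 0 0 0 0 100;0 0 0 0 0 0 100;0 0 0 0 0 0 100;0 0 0.2 0 0 0 100;0 0 0.3 0 0 0 100;0 0 0.3 0 0 0 100;0 0 0.3 0 0 0 100;0 0 0.3 0 0 0 100;0 0 0 0 0 0 100;0 0 0 0 0 0 100;0 0 0 0 0 0 100")

```text
time_s: 8.43
eef_pos: [489.3, -225.1, 233.6]
ee_rot: [-0.001, 0.276, 0.961, 0.0]
force: [0.4, 0.4, -0.2]
grip_width: 0.998
grip_force: 0.0
```

```bash
python3 - <<'E'
from h import *
P={}
for n in ["scene","side","wrist"]:
    s=sense();p=P[n]=capture(n)
print(s["time_s"],s["eef_pos"],s["force"])
for n in P: print(n,[(t,np.round(b["position"]),round(b["confidence"],2)) for t in ["green_cap_mid","green_arm_left"] for b in boxes_of(P[n],t)])
c=np.array([489.5,-225.5,130]);e=np.array([.531,.847,0])
for n in ["scene","side","wrist"]:
    p=P[n];h=cv2.cvtColor(p["pixels"],cv2.COLOR_BGR2HSV)
    u,v=[int(i) for i in proj(p,c,s)]
    w=45 if n!="wrist" else 110
    g=h[v-w:v+w,u-w:u+w];m=((g[...,0]>17)&(g[...,0]<28)&(g[...,1]>165)).astype(np.uint8)
    k,l,st,ce=cv2.connectedComponentsWithStats(m)
    for i in range(1,k):
        if st[i,4]>12:
            x=np.argwhere(l==i)[:,::-1];vx,vy,_,_=cv2.fitLine(x.astype(np.float32),2,0,.01,.01).ravel()
            print(n,"blob",st[i]+[u-w,v-w,0,0,0],"dir",vx.round(2),vy.round(2))
    for sg in (1,-1):
        for q in (2.18,1.9): 
            a=np.radians(35)-q
            print("  pred",sg,q,[np.round(proj(p,c+sg*e*(24+r*np.cos(a))+[0,0,r*np.sin(a)],s),1) for r in (10,49)])
E
```

```text
8.5333 [ 489.210161   -225.01289061  233.18014599] [-0.6971618   0.07991609 -0.3864197 ]
scene [('green_cap_mid', array([368., 278.]), 0.89), ('green_cap_mid', array([394., 284.]), 0.85), ('green_arm_left', array([362., 263.]), 0.45)]
side [('green_cap_mid', array([300., 272.]), 0.86), ('green_cap_mid', array([400., 207.]), 0.79), ('green_arm_left', array([389., 224.]), 0.73)]
wrist [('green_cap_mid', array([327., 245.]), 0.73), ('green_cap_mid', array([524., 256.]), 0.62), ('green_arm_left', array([576., 242.]), 0.63)]
  pred 1 2.18 [array([386.1, 279.3]), array([384.7, 304.2])]
  pred 1 1.9 [array([385.4, 278.1]), array([381.8, 298. ])]
  pred -1 2.18 [array([397.7, 297.3]), array([396. , 323.4])]
  pred -1 1.9 [array([398.5, 298.1]), array([399.6, 328. ])]
side blob [387 209   6  25  82] dir 0.12 -0.99
side blob [408 215   4  13  40] dir 0.13 -0.99
  pred 1 2.18 [array([391.3, 215.7]), array([389.7, 233.8])]
  pred 1 1.9 [array([390.3, 215.7]), array([384.7, 234.3])]
  pred -1 2.18 [array([409.2, 211.5]), array([407.5, 229.2])]
  pred -1 1.9 [array([410.3, 211. ]), array([412.4, 227.1])]
wrist blob [288 222   8   5  33] dir 0.99 0.13
wrist blob [355 223   8   5  35] dir 1.0 0.06
wrist blob [286 238  10  16 145] dir 0.1 -1.0
wrist blob [355 238  10  17 142] dir 0.03 1.0
  pred 1 2.18 [array([356.4, 238.9]), array([352.6, 225.8])]
  pred 1 1.9 [array([360.2, 239.1]), array([368.9, 226.4])]
  pred -1 2.18 [array([291.7, 238.9]), array([295.5, 225.8])]
  pred -1 1.9 [array([287.9, 239. ]), array([279.2, 226.4])]
```

The wrist view measures about 63 mm over the arm tips' outer faces (62 is home). One extra, lower squeeze is cheap insurance against a small remaining gap.

Emit:
drive_tool(commands="0 0 -0.3 0 0 0 100;0 0 -0.3 0 0 0 100;0 0 -0.3 0 0 0 100;0 0 -0.3 0 0 0 100;0 0 -0.15 0 0 0 100;0 0 -0.04 0 0 0 90;0 0 -0.02 0 0 0 80;0 0 -0.02 0 0 0 80;0 0 0 0 0 0 80;0 0 0 0 0 0 80")

```text
time_s: 9.72
eef_pos: [490.1, -225.6, 92.6]
ee_rot: [0.001, 0.276, 0.961, -0.0]
force: [-0.5, 0.5, 0.2]
grip_width: 0.8
grip_force: 0.0
```

Emit:
drive_tool(commands="0 0 -0.02 0 0 0 80;0 0 -0.02 0 0 0 80;0 0 0 0 0 0 80")

```text
time_s: 9.97
eef_pos: [489.6, -225.2, 87.5]
ee_rot: [-0.0, 0.276, 0.961, 0.0]
force: [-0.2, -0.7, -0.7]
grip_width: 0.8
grip_force: 0.0
```

Emit:
drive_tool(commands="0 0 0 0 0 0 72;0 0 0 0 0 0 66;0 0 0 0 0 0 60;0 0 0 0 0 0 55;0 0 0 0 0 0 55;0 0 0 0 0 0 55;0 0 0 0 0 0 55;0 0 0 0 0 0 55", force=25)

```text
time_s: 10.63
eef_pos: [489.9, -225.4, 88.2]
ee_rot: [0.0, 0.276, 0.961, -0.0]
force: [-1.3, 1.1, 4.8]
grip_width: 0.669
grip_force: 26.6
```

Same width (0.669 against 0.667) lower down, so the arms are parallel and on their stops. Release and retreat.

Emit:
drive_tool(commands="0 0 0 0 0 0 75;0 0 0 0 0 0 90;0 0 0 0 0 0 100;0 0 0 0 0 0 100;0 0 0 0 0 0 100;0 0 0.2 0 0 0 100;0 0 0.3 0 0 0 100;0 0 0.3 0 0 0 100;0 0 0.3 0 0 0 100;0 0 0.3 0 0 0 100;0 0 0.06 0 0 0 100;0 0 0 0 0 0 100;0 0 0 0 0 0 100")

```text
time_s: 11.72
eef_pos: [489.4, -225.1, 232.7]
ee_rot: [-0.0, 0.276, 0.961, 0.0]
force: [-0.7, -0.3, -1.0]
grip_width: 1.003
grip_force: 0.0
```

```bash
python3 - <<'E'
from h import *
capture("side");s=sense();p=capture("wrist");q=capture("side");print(s["time_s"],s["eef_pos"],s["force"])
c=np.array([489.5,-225.5,130])
for n,p,w in (("wrist",p,110),("side",q,45)):
    h=cv2.cvtColor(p["pixels"],cv2.COLOR_BGR2HSV);u,v=[int(i) for i in proj(p,c,s)]
    g=h[v-w:v+w,u-w:u+w];m=((g[...,0]>17)&(g[...,0]<28)&(g[...,1]>165)).astype(np.uint8)
    k,l,st,ce=cv2.connectedComponentsWithStats(m)
    for i in range(1,k):
        if st[i,4]>12: print(n,st[i]+[u-w,v-w,0,0,0])
E
```

```text
11.7667 [ 489.1965766  -224.96304215  232.10036864] [-0.90652594 -0.50347043  0.03517071]
wrist [287 223   9   5  39]
wrist [355 223   8   6  35]
wrist [286 238  10  17 148]
wrist [355 239  10  17 143]
side [387 209   6  25  81]
side [408 214   4  14  40]
```

Nothing changed after the second squeeze; both arms are at their stops and the robot is clear.

```bash
python3 -c "from rig import *;print(finish_job())"
```

```text
the job is handed in; nothing more can be done
None
```

I swung both arms of the green cap down and squeezed them onto their stops, then let go and handed the job in at about 12 s, without going near the blue cap or the orange look-alike; the hand-in returned no verdict.

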